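# Stopper the flask and hold the leak-test retainer arm home

### The job

Take the blue stopper out of its rack and seat it fully and upright in the neck of the amber flask on the leak-test stand, and let go of it. Then swing the stand's spring-loaded retainer arm, the one with the red handle, forward over the stopper as far as its stop and keep it there: finish while still holding it against the spring, because it flies back when let go. Leave the black stopper and everything else on the bench where it stands.

Things in the scene. Friction and masses are not known exactly. Their poses are not given: they have to be found in the camera images.
- stopper_grip (a point): Blue plastic stopper, loose, about 45 g. Round head 30 mm in diameter and 42 mm tall; below the head's flat underside (the shoulder) a taper 22 mm long, 21 mm in diameter at the shoulder and 17 mm at the tip. This point is the middle of the head: 21 mm above the shoulder, 21 mm below the top, 43 mm above the tip; z up. It starts upright in a rack hole, shoulder on the rack's top.
- black_stopper_grip (a point): Middle of the head of a black rubber stopper of the same shape and size as the blue one, in the other hole of the rack. Not to be moved.
- rack: Fixed grey rack block, 160 x 56 mm and 32 mm tall, with two blind square holes, 24 to 25 mm wide, 27 mm deep, at 45 mm either side of its centre along its own x (long) axis. Origin: centre of its underside on the bench. Either stopper may be in either hole.
- flask_mouth (a point): Centre of the mouth (rim plane) of the amber flask, which is fixed on the stand, 100 mm above the bench. Neck: 23 mm bore, 31 mm outside, 26 mm deep. The seated stopper's shoulder rests on the rim, so that the middle of its head is 21 mm above this point. Its axes are the stand's: z up, x from the flask towards the arm's pivot column (horizontal).
- pivot_axis (a point): Point on the vertical axis about which the retainer arm turns, at the arm's mid-thickness, 159 mm above the bench (arm 10 mm thick, 18 mm wide, rubber pad below it to 149 mm); on top of a black column 38 mm in diameter, 90 mm from the flask's axis along the stand's x.
- handle (a point): Red upright round handle post near the free end of the retainer arm, 16 mm in diameter, standing 46 mm clear above the arm's upper face (164 mm above the bench) with its top at 210 mm. This point is on the post's axis at 188 mm above the bench, 165 mm from the pivot axis; it moves with the arm.
- retainer (a joint): Angle of the retainer arm about its vertical pivot, rad. 0: at rest, clear of the flask on the stand's +y side; grows counter-clockwise seen from above to the stop at 1.25, where the arm points along the stand's -x, over the stopper (pad 7 mm above a seated stopper's top). A spring drives it back to 0: about 2.5 N at the handle at the start, 6 N at the stop.
- jar: Glass jar 60 mm in diameter, 80 mm tall, with a white funnel standing in it (72 mm wide, top 114 mm above the bench). Bystander; origin at its underside's centre.
- bottle: Amber bottle with blue cap, 72 mm in diameter, 150 mm tall. Bystander; origin at its underside's centre.
- beaker: Small glass beaker 68 mm in diameter, 85 mm tall. Bystander; origin at its underside's centre.
- driver: Screwdriver with blue handle, 170 mm long, lying on the bench. Bystander.
- spanner: Steel spanner, 140 mm long, lying on the bench. Bystander.

How it is judged:
By the outcome, as a careful person would: the job done as asked, in the order asked, and still so for the second after the job is handed in, while the arm keeps its last pose, push and grip.
It also fails if it takes over 48 s, if anything falls off the work surface, if the arm or the gripper's body presses on something with over 40 N, if the wrist force passes 120 N, or if a joint passes its speed limit or range.

### The arm

A 7-joint arm with a two-finger parallel gripper is mounted at the origin on the work surface. World frame = base frame: x ahead of the robot, y to its left, z up, the work surface at z = 0. Lengths are in m, angles in rad, forces in N, time in s.
With the tool pointing down it reaches from about 0.425 to 0.925 m from the base axis. Payload 6.8 kg.
Tool frame: the origin (TCP) lies midway between the tips of the shut fingers; the grasp point (between the pads) lies 19 mm behind it; z points along the fingers, x is the direction in which the jaws open and shut, and the axes are right-handed (so a half turn about z gives the same grasp; the last joint's range is limited). The gripper opens to 85 mm and grips with 20 to 120 N. Pads are 22 mm wide; open, the fingers measure 114 mm over their backs; the gripper's body (76 mm by 85 mm) begins 54 mm behind the grasp point. The pads swing forward as they close: fully open they stand 13 mm farther back than shut.
Start: joints at [1.115, 0.477, 0.022, 1.555, -0.011, 1.109, -0.083], TCP at [0.23, -0.635, 0.231] pointing down, gripper open.
Joint ranges: [-2.96, 2.96], [-0.34, 2.1], [-1.41, 1.46], [0.24, 2.44], [-1.37, 4.51], [0.17, 1.92], [-2.96, 2.96]. Speed limits (rad/s): [2.39, 2.39, 3.14, 3.14, 3.14, 3.14, 3.14].

### API

Orientations are given as a unit quaternion [w, x, y, z].
In Python, from station import * gives the robot as it stands.
- The arm moves only by the shell command python3 -m handwheel 'ROWS' [FORCE]. ROWS is JSON, a list of rows, each an object of numbers: "grip": the finger opening in cm, from 0 to 8.54; "tx", "ty", "tz": the shift along the tool's x, y, z in cm; "yaw": the turn about the tool's z in degrees. In form: [{"grip": .., "tx": .., "ty": .., "tz": .., "yaw": ..}, ...]. A call has 1 to 5 rows; each row shifts and turns the commanded pose from where the row before left it, along the tool's axes as they then stand; what a row does not reach is not made up. A row lasts 1/10 s, in which the tool goes at most 50 mm and 8.59 degrees, less where a joint would pass 70% of its speed; a pose out of reach is approached as far as the arm can. A call is refused whole if a number of a shift passes 5 or a number of a turn 8.59, either way. A call with a gripper value outside its range is refused whole. The fingers move at their own pace and stop on an object; FORCE is the grip in N (left out, the last holds). Time passes only in rows, so rows that do not move let the fingers close. It gives the time, the measured TCP pose, the force and the opening at its end, in the units of the state.
- get_obs(): the state, without advancing time (a new reading comes with each control period).
- read_camera(name): name is "side" or "top" or "wrist"; returns a dict with "image" (400x640x3 uint8, blue, green, red), "intrinsics" (3x3 intrinsics, pixels), "D" ([k1, k2, p1, p2, k3] as OpenCV has them; the pictures are not rectified), "position" and "attitude" of the camera in the world; the wrist camera has in their place "hand_eye" (4x4, takes a point from camera to tool coordinates, whose origin is the TCP and whose axes are the tool frame's). Camera axes: x right, y down, z forward; pixel columns grow to the right and rows downward; lengths in m; the calibration is good to about 2 mm. A picture is of the moment at which its call begins: read the wrist's pose just before it. There is no depth.
- hand_in(): hands the job in, once; it reports no verdict.
The state is a dict: "t": time; "q": joint angles; "joint_vel": joint speeds; "joint_torque": joint torques, N m; "eef_pos": TCP position; "tool_rot": TCP orientation; "contact_force": force on the tool from outside, world axes, zero at the start; "torque": the same for the moment, N m; "gripper_width": opening from 0.0 (shut) to 1.0 (fully open).
Only numpy, scipy, OpenCV 4.12 (cv2) and the standard library are available. Lean on these libraries where they do the work, as an engineer would, in place of code of your own. Each camera call takes 0.05 s, during which the arm holds its last target. There are 200 camera calls.

## Working session

There is one attempt and no reset: what is moved stays moved. The work goes in short steps, Python scripts to look and compute and a shell command to move; the robot and the scene stay as the last step left them, time stands still between calls to the robot, and variables do not carry over. Pictures are saved under pics/ and viewed, about 8 in all and at most 12, crops included, and the job is handed in when it is done.

```bash
ls; mkdir -p pics
cat > h.py <<'E'
from station import *
import numpy as np, cv2
from scipy.spatial.transform import Rotation as R
def rot(q): return R.from_quat([q[1],q[2],q[3],q[0]]).as_matrix()
def cam(name):
    o=get_obs(); c=read_camera(name)
    if 'hand_eye' in c:
        T=np.eye(4);T[:3,:3]=rot(o['tool_rot']);T[:3,3]=o['eef_pos'];T=T@np.array(c['hand_eye']);Rm,p=T[:3,:3],T[:3,3]
    else:
        a=np.array(c['attitude']);Rm=rot(a) if a.size==4 else a.reshape(3,3);p=np.array(c['position'])
    np.savez(f'{name}.npz',K=c['intrinsics'],D=c['D'],R=Rm,p=p)
    return c['image']
def ray(name,uv):
    z=np.load(f'{name}.npz');n=cv2.undistortPoints(np.array([[uv]],float),z['K'],z['D'])[0,0]
    return z['p'],z['R']@np.array([n[0],n[1],1])
def atz(name,uv,h):
    p,d=ray(name,uv);return p+d*(h-p[2])/d[2]
def proj(name,P):
    z=np.load(f'{name}.npz');c=z['R'].T@(np.array(P,float).reshape(-1,3)-z['p']).T
    return cv2.projectPoints(c.T.copy(),np.zeros(3),np.zeros(3),z['K'],z['D'])[0][:,0]
def tool(P):
    o=get_obs();return rot(o['tool_rot']).T@(np.array(P)-o['eef_pos'])*100
E
python3 - <<'E'
from h import *
for n in ['top','side','wrist']:
    cv2.imwrite(f'pics/{n}0.png',cam(n)); z=np.load(n+'.npz');print(n,z['p'],z['R'].round(3).tolist(),z['K'].tolist())
print(get_obs())
E
```

```text
pics
top [ 0.32812957 -0.0163194   1.1800758 ] [[0.105, -0.972, 0.212], [-0.994, -0.102, 0.025], [-0.002, -0.213, -0.977]] [[396.5755847332012, 0.0, 320.5701058153908], [0.0, 396.5755847332012, 198.39763737823128], [0.0, 0.0, 1.0]]
side [-0.18157662  0.82130513  0.92941352] [[-0.756, -0.369, 0.54], [-0.654, 0.456, -0.604], [-0.023, -0.81, -0.586]] [[431.40430579854507, 0.0, 322.32551099051983], [0.0, 431.40430579854507, 199.9307576068373], [0.0, 0.0, 1.0]]
wrist [ 0.29108503 -0.61344626  0.37328988] [[0.341, -0.908, -0.244], [-0.94, -0.33, -0.087], [-0.001, 0.259, -0.966]] [[277.43592409809406, 0.0, 320.44293629494877], [0.0, 277.43592409809406, 197.68280112025448], [0.0, 0.0, 1.0]]
{'t': 0.15, 'q': array([ 1.11488674,  0.47763037,  0.02235812,  1.55622873, -0.01153071,
        1.1092971 , -0.08308725]), 'joint_vel': array([-0.00158461, -0.00103937,  0.00110706, -0.00300704, -0.00196142,
       -0.0006498 ,  0.00105598]), 'joint_torque': array([ 2.75278748e-03, -5.96922863e+01,  1.60971679e+00, -2.81487197e+01,
        1.24302437e-02,  6.57777229e-03,  5.53169798e-06]), 'eef_pos': array([ 0.22990409, -0.63414809,  0.23053391]), 'tool_rot': array([-3.79125467e-04,  8.18793289e-01, -5.74088002e-01, -6.09575382e-04]), 'contact_force': array([ 0.32513282, -0.49387669, -0.03538201]), 'torque': array([-0.00040575,  0.03495436, -0.03113522]), 'gripper_width': 0.9979737015487954}
```

View pics/top0.png

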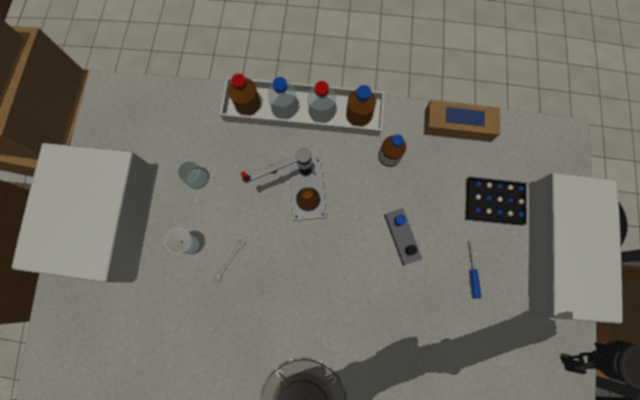

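View pics/side0.png

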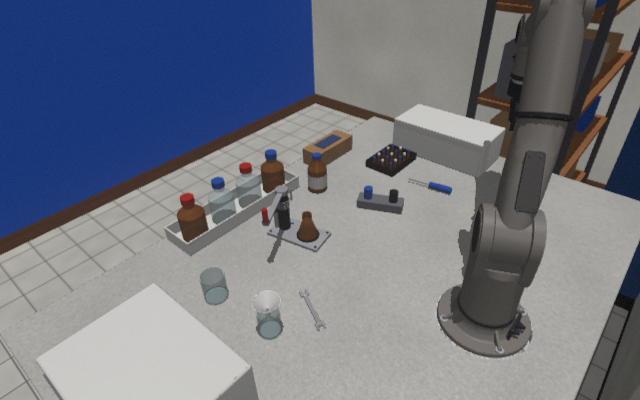

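Top view: blue stopper about (400,219), black (411,251), flask mouth about (308,198), pivot about (304,155), handle (245,176). The side view agrees. I'll crop the top view for finer pixels.

Run:
```python
from h import *
im=cv2.imread('pics/top0.png')[135:275,230:430]
cv2.imwrite('pics/crop1.png',cv2.resize(im,None,fx=4,fy=4,interpolation=cv2.INTER_CUBIC))
for n,uv,h in [('blue top',(400,218),.074),('black top',(411,250),.074),('mouth',(308,195),.1),('pivot',(304,154),.164),('handle',(244,174),.21)]:
    P=atz('top',uv,h);print(n,P.round(3),np.hypot(*P[:2]).round(3),proj('side',P).round(0))
```

```text
blue top [ 0.535 -0.218  0.074] 0.577 [[367. 187.]]
black top [ 0.447 -0.255  0.074] 0.515 [[394. 191.]]
mouth [0.568 0.047 0.1  ] 0.57 [[309. 213.]]
pivot [0.665 0.066 0.164] 0.668 [[281. 188.]]
handle [0.581 0.209 0.21 ] 0.617 [[265. 208.]]
```

View pics/crop1.png

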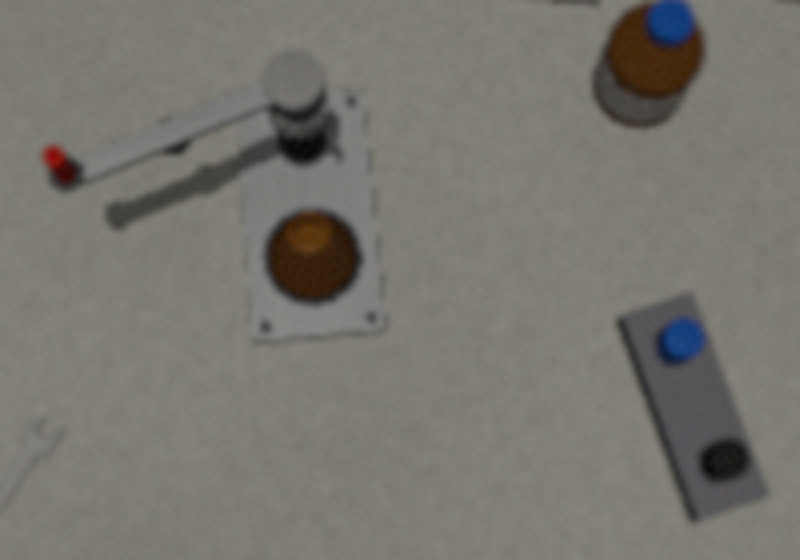

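```bash
python3 -m handwheel '[{"tx":-2.4,"ty":-3.6},{"tx":-2.4,"ty":-3.6},{"tx":-2.4,"ty":-3.6},{"tx":-2.4,"ty":-3.6},{"tx":-2.4,"ty":-3.6}]' 40
python3 -m handwheel '[{"tx":-2.4,"ty":-3.6},{"tx":-2.4,"ty":-3.6},{"tx":-2.4,"ty":-3.6},{"tx":-2.4,"ty":-3.6},{"tx":-2.4,"ty":-3.6}]'
python3 -m handwheel '[{"tx":-2.4,"ty":-3.6,"yaw":-3},{"tx":-2.4,"ty":-3.6},{"tz":1.0},{"tz":0},{"tz":0}]'
python3 - <<'E'
from h import *
im=cam('wrist');cv2.imwrite('pics/w1.png',im)
b=im.astype(int);m=((b[...,0]>90)&(b[...,0]>1.6*b[...,2])).astype('uint8')
print([(s.tolist(),c.round(1).tolist()) for s,c in zip(*[a[1:] for a in cv2.connectedComponentsWithStats(m)[2:]]) if s[4]>100])
print(tool([.535,-.218,.036]),proj('wrist',[.535,-.218,.074]),get_obs()['contact_force'])
E
```

```text
[([209, 0, 26, 46, 959], [220.9, 21.4])]
[-28.71470608 -42.86596994  19.49882696] [[ -80.48974413 -399.41107525]] [0.52652659 0.03903096 0.31133259]invalid input
invalid input
invalid input
```

View pics/w1.png

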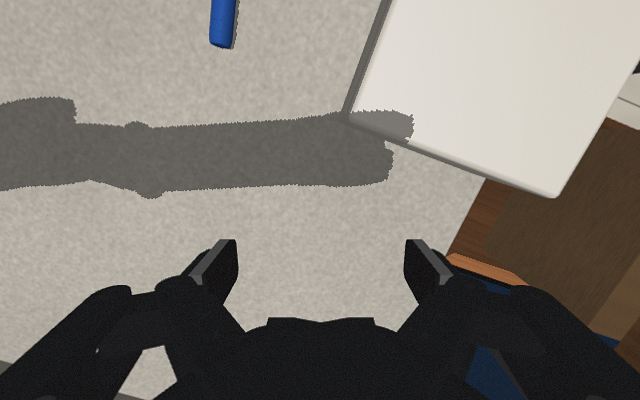

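All three calls were refused because every row needs all its fields, so the arm hasn't moved. The picture shows the driver handle at (222,20) and open fingers, with nothing in the way up and to the left.

```bash
python3 -m handwheel '[{"grip":8.5,"tx":-2.4,"ty":-3.6,"tz":0,"yaw":0},{"grip":8.5,"tx":-2.4,"ty":-3.6,"tz":0,"yaw":0},{"grip":8.5,"tx":-2.4,"ty":-3.6,"tz":0,"yaw":0},{"grip":8.5,"tx":-2.4,"ty":-3.6,"tz":0,"yaw":0},{"grip":8.5,"tx":-2.4,"ty":-3.6,"tz":0,"yaw":0}]' 40
python3 -m handwheel '[{"grip":8.5,"tx":-2.4,"ty":-3.6,"tz":0,"yaw":0},{"grip":8.5,"tx":-2.4,"ty":-3.6,"tz":0,"yaw":0},{"grip":8.5,"tx":-2.4,"ty":-3.6,"tz":0,"yaw":0},{"grip":8.5,"tx":-2.4,"ty":-3.6,"tz":0,"yaw":0},{"grip":8.5,"tx":-2.4,"ty":-3.6,"tz":0,"yaw":0}]'
python3 -m handwheel '[{"grip":8.5,"tx":-2.4,"ty":-3.6,"tz":0,"yaw":-3},{"grip":8.5,"tx":-2.4,"ty":-3.6,"tz":1,"yaw":0},{"grip":8.5,"tx":0,"ty":0,"tz":0,"yaw":0},{"grip":8.5,"tx":0,"ty":0,"tz":0,"yaw":0}]'
python3 - <<'E'
from h import *
im=cam('wrist');cv2.imwrite('pics/w2.png',im)
b=im.astype(int);m=((b[...,0]>90)&(b[...,0]>1.6*b[...,2])).astype('uint8')
print([(s.tolist(),c.round(1).tolist()) for s,c in zip(*[a[1:] for a in cv2.connectedComponentsWithStats(m)[2:]]) if s[4]>100])
print(tool([.535,-.218,.036]),proj('wrist',[[.535,-.218,.074],[.447,-.255,.074]]),get_obs()['contact_force'])
E
```

```text
t: 0.7
eef_pos: [0.3591, -0.4588, 0.2313]
tool_rot: [-0.0, 0.819, -0.574, -0.0]
contact_force: [0.9, -1.3, -0.2]
gripper_width: 0.996
t: 1.2
eef_pos: [0.4875, -0.2847, 0.2313]
tool_rot: [0.0, 0.819, -0.574, 0.0]
contact_force: [0.4, -0.1, 0.0]
gripper_width: 0.995
t: 1.6
eef_pos: [0.5364, -0.2141, 0.2208]
tool_rot: [0.0, 0.834, -0.551, -0.001]
contact_force: [0.3, 0.0, -0.3]
gripper_width: 0.994
[([314, 179, 26, 26, 513], [326.2, 191.6])]
[ 0.17602652  0.13864516 18.50202489] [[322.18196779 188.17918447]
 [321.63267238 268.31187563]] [ 0.11149097 -0.66759006  0.93142187]
```

View pics/w2.png

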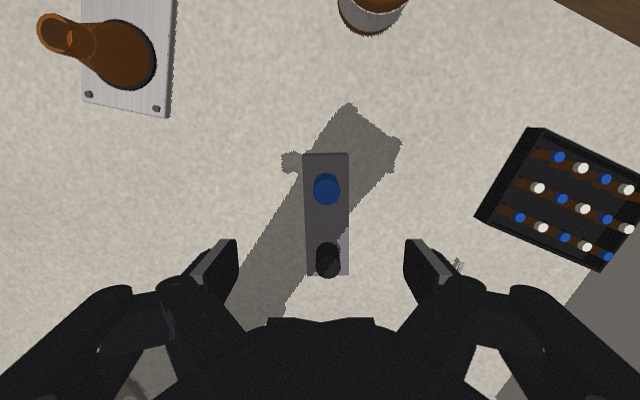

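Blue head is at (326,188) and black at (328,260), in line with the jaws' perpendicular. Flask mouth is at upper left, about (56,33). I'll fit the head's outline.

```bash
cat >> h.py <<'E'
from scipy.optimize import least_squares
_a=np.linspace(0,2*np.pi,48,endpoint=False)
def cyl(x,y,r,z0,z1): return np.array([[x+r*np.cos(t),y+r*np.sin(t),z] for z in(z0,z1) for t in _a])
def bbox(name,*c):
    p=proj(name,cyl(*c));return np.r_[p.min(0),p.max(0)]
def fit(name,box,x0,r,z0,z1):
    s=least_squares(lambda v:bbox(name,v[0],v[1],r,z0,z1)-box,x0);return s.x,s.fun
E
python3 - <<'E'
from h import *
x,e=fit('wrist',np.array([313.5,178.5,339.5,204.5]),[.535,-.218],.015,.032,.074);print(x,e.round(1),tool([*x,.036]))
im=cv2.imread('pics/w2.png');print(atz('wrist',(56,33),.1))
cv2.imwrite('pics/c.png',1*im)
E
```

```text
[ 0.52981114 -0.22529064] [-0.9 -4.1  0.9  3.9] [ 0.64540875  0.9005221  18.50276143]
[0.57626767 0.04647839 0.1       ]
```

```bash
cat >> h.py <<'E'
def blue(im,roi):
    u0,v0,u1,v1=roi;b=im[v0:v1,u0:u1].astype(int);m=((b[...,0]>45)&(b[...,0]>1.5*b[...,2])).astype('uint8')
    s=cv2.connectedComponentsWithStats(m)[2][1:];s=s[s[:,4].argmax()];return np.array([s[0]+u0-.5,s[1]+v0-.5,s[0]+s[2]+u0-.5,s[1]+s[3]+v0-.5])
E
python3 - <<'E'
from h import *
im=cv2.imread('pics/w2.png');bx=blue(im,(290,150,360,225));print(bx)
x,e=fit('wrist',bx,[.535,-.218],.015,.032,.074);print(x,e.round(1),tool([*x,.036]))
E
```

```text
[312.5 172.5 339.5 204.5]
[ 0.5327384  -0.22343687] [-0.4 -0.9  0.4  0.9] [ 0.588688    0.55870941 18.50242685]
```

```bash
python3 -m handwheel '[{"grip":7,"tx":0.6,"ty":0.6,"tz":3,"yaw":0},{"grip":7,"tx":0,"ty":0,"tz":4,"yaw":0},{"grip":7,"tx":0,"ty":0,"tz":4,"yaw":0},{"grip":7,"tx":0,"ty":0,"tz":4,"yaw":0},{"grip":7,"tx":0,"ty":0,"tz":2,"yaw":0}]' 40
python3 -m handwheel '[{"grip":7,"tx":0,"ty":0,"tz":1.3,"yaw":0},{"grip":7,"tx":0,"ty":0,"tz":0,"yaw":0},{"grip":2,"tx":0,"ty":0,"tz":0,"yaw":0},{"grip":2,"tx":0,"ty":0,"tz":0,"yaw":0},{"grip":2,"tx":0,"ty":0,"tz":0,"yaw":0}]'
python3 -m handwheel '[{"grip":2,"tx":0,"ty":0,"tz":0,"yaw":0},{"grip":2,"tx":0,"ty":0,"tz":0,"yaw":0},{"grip":2,"tx":0,"ty":0,"tz":0,"yaw":0}]'
```

```text
t: 2.15
eef_pos: [0.53, -0.2249, 0.0482]
tool_rot: [0.001, 0.833, -0.554, -0.002]
contact_force: [-0.5, 0.3, 0.3]
gripper_width: 0.82
t: 2.65
eef_pos: [0.534, -0.2236, 0.0398]
tool_rot: [-0.0, 0.833, -0.553, 0.001]
contact_force: [-0.4, 0.1, 8.0]
gripper_width: 0.341
t: 2.95
eef_pos: [0.534, -0.2236, 0.0398]
tool_rot: [-0.0, 0.834, -0.553, 0.001]
contact_force: [-0.9, 0.3, 7.3]
gripper_width: 0.341
```

```bash
python3 -m handwheel '[{"grip":2,"tx":0,"ty":0,"tz":-1.5,"yaw":0},{"grip":2,"tx":0,"ty":0,"tz":-3.5,"yaw":0},{"grip":2,"tx":0,"ty":0,"tz":-4,"yaw":0},{"grip":2,"tx":0,"ty":0,"tz":-4,"yaw":0},{"grip":2,"tx":-2,"ty":-0.7,"tz":-2,"yaw":0}]'
python3 -m handwheel '[{"grip":2,"tx":-4.0,"ty":-1.5,"tz":0,"yaw":0},{"grip":2,"tx":-4.2,"ty":-1.5,"tz":0,"yaw":0},{"grip":2,"tx":-4.2,"ty":-1.5,"tz":0,"yaw":0},{"grip":2,"tx":-4,"ty":-1.5,"tz":0,"yaw":0},{"grip":2,"tx":-3,"ty":-1,"tz":0,"yaw":0}]'
python3 -m handwheel '[{"grip":2,"tx":-2.0,"ty":-0.5,"tz":0,"yaw":0},{"grip":2,"tx":0,"ty":0,"tz":0,"yaw":0},{"grip":2,"tx":0,"ty":0,"tz":0,"yaw":0},{"grip":2,"tx":0,"ty":0,"tz":0,"yaw":0}]'
python3 - <<'E'
from h import *
im=cam('wrist');cv2.imwrite('pics/w3.png',im)
print(tool([.574,.047,.1078]),proj('wrist',[[.574,.047,.1],[.581,.209,.21],[.665,.066,.164]]).round(0))
E
```

```text
t: 3.45
eef_pos: [0.533, -0.2054, 0.1933]
tool_rot: [-0.0, 0.832, -0.554, 0.003]
contact_force: [0.3, -0.1, -0.2]
gripper_width: 0.341
t: 3.95
eef_pos: [0.5202, 0.0071, 0.1897]
tool_rot: [-0.001, 0.834, -0.551, 0.0]
contact_force: [0.3, -0.1, -0.6]
gripper_width: 0.342
t: 4.35
eef_pos: [0.5175, 0.0228, 0.1887]
tool_rot: [0.0, 0.833, -0.553, 0.0]
contact_force: [-0.6, -0.9, -0.6]
gripper_width: 0.343
[-0.05568996 -6.14529059  8.07930073] [[318. 127.]
 [-86. -64.]
 [353. -58.]]
```

View pics/w3.png

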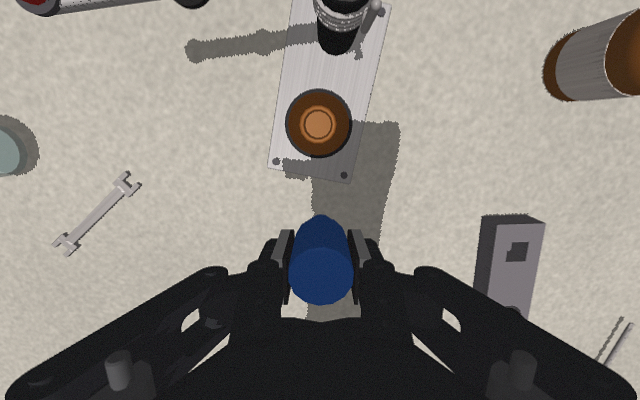

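Stopper is held straight at about (320,262), and the flask mouth ring is at about (318,124). I'll measure both in this same picture.

Run:
```python
from h import *
im=cv2.imread('pics/w3.png')
g=cv2.GaussianBlur(im,(3,3),0)[95:155,285:355];r=g[...,2].astype(int)
for t in (130,150,165,180):
    m=(r>t).astype('uint8');n,l,s,c=cv2.connectedComponentsWithStats(m)
    k=s[1:,4].argmax()+1;print(t,s[k].tolist(),(s[k][0]+285+s[k][2]/2-.5,s[k][1]+95+s[k][3]/2-.5))
print('pred rim',bbox('wrist',.574,.047,.0155,.1,.1).round(1),'bore',bbox('wrist',.574,.047,.0115,.1,.1).round(1))
print(r[29,::2])
print(r[::2,33])
bb=blue(im,(280,205,365,312));print('blue',bb)
o=get_obs();T=np.array(o['eef_pos']);zs=T[2]-.0078
c=bbox('wrist',T[0],T[1],.015,zs,zs+.042);print('pred head',c.round(1), 'top disc',bbox('wrist',T[0],T[1],.015,zs+.042,zs+.042).round(1))
cv2.imwrite('pics/c2.png',cv2.resize(im[85:315,270:370],None,fx=2.6,fy=2.6,interpolation=cv2.INTER_CUBIC))
```

```text
130 [21, 16, 25, 27, 513] (np.float64(318.0), np.float64(124.0))
150 [21, 17, 24, 25, 473] (np.float64(317.5), np.float64(124.0))
165 [22, 18, 22, 23, 393] (np.float64(317.5), np.float64(124.0))
180 [56, 0, 14, 24, 152] (np.float64(347.5), np.float64(106.5))
pred rim [299.1 107.1 337.4 146.6] bore [304.1 112.4 332.5 141.7]
[ 82  61  78  78  78  79  78 107 151 119 126 173 170 170 170 169 170 168
 168 167 167 165 164 112 157 130  78  72  70  70  70  70  35  37  95]
[ 77  76  76  76  77 106 155 130 130 169 168 168 168 168 169 169 169 169
 169 168 170 131 130 156  96  74  74  73  74  74]
blue [287.5 214.5 353.5 305.5]
pred head [283.7 213.  352.  304.9] top disc [283.7 243.9 352.  304.9]
```

View pics/c2.png

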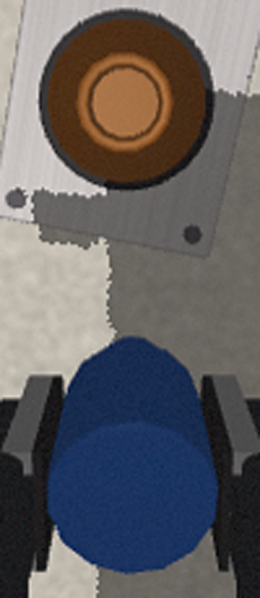

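Run:
```python
from h import *
P=atz('wrist',(317.8,124.2),.1);print(P,tool([*P[:2],.1078]),get_obs()['eef_pos'])
```

```text
[0.57602331 0.04827047 0.1       ] [-0.09441717 -6.38104254  8.07929035] [0.51753581 0.02272617 0.18858896]
```

```bash
python3 -m handwheel '[{"grip":2,"tx":-0.2,"ty":-3.2,"tz":0,"yaw":0},{"grip":2,"tx":0,"ty":-3.2,"tz":0,"yaw":0},{"grip":2,"tx":0,"ty":0,"tz":2.5,"yaw":0},{"grip":2,"tx":0,"ty":0,"tz":2.5,"yaw":0},{"grip":2,"tx":0,"ty":0,"tz":0,"yaw":0}]'
python3 -m handwheel '[{"grip":2,"tx":0,"ty":0,"tz":0,"yaw":0},{"grip":2,"tx":0,"ty":0,"tz":0.8,"yaw":0},{"grip":2,"tx":0,"ty":0,"tz":0.8,"yaw":0},{"grip":2,"tx":0,"ty":0,"tz":0,"yaw":0}]'
python3 - <<'E'
from h import *
im=cam('wrist');cv2.imwrite('pics/w4.png',im);im=cam('side');cv2.imwrite('pics/s4.png',im)
print(tool([.57602,.04827,.1078]))
E
```

```text
t: 4.9
eef_pos: [0.5733, 0.0492, 0.1351]
tool_rot: [0.002, 0.833, -0.553, -0.002]
contact_force: [0.1, -0.8, -0.7]
gripper_width: 0.342
t: 5.3
eef_pos: [0.575, 0.0508, 0.1217]
tool_rot: [0.0, 0.833, -0.553, -0.0]
contact_force: [0.2, 0.1, -0.2]
gripper_width: 0.341
[0.27236344 0.05698459 1.4592299 ]
```

Tip is about 8 mm inside the neck with no contact force. Correcting 1 mm in x and lowering on.

```bash
python3 -m handwheel '[{"grip":2,"tx":0.1,"ty":0,"tz":0.5,"yaw":0},{"grip":2,"tx":0,"ty":0,"tz":0.5,"yaw":0},{"grip":2,"tx":0,"ty":0,"tz":0.3,"yaw":0},{"grip":2,"tx":0,"ty":0,"tz":0.2,"yaw":0},{"grip":2,"tx":0,"ty":0,"tz":0,"yaw":0}]'
python3 -m handwheel '[{"grip":2,"tx":0,"ty":0,"tz":0,"yaw":0}]'
```

```text
t: 5.9
eef_pos: [0.5757, 0.05, 0.1079]
tool_rot: [0.0, 0.834, -0.553, -0.0]
contact_force: [-3.5, -1.0, 8.0]
gripper_width: 0.342
t: 6.0
eef_pos: [0.5757, 0.0501, 0.1079]
tool_rot: [0.0, 0.834, -0.553, -0.0]
contact_force: [-3.9, 0.4, 6.3]
gripper_width: 0.338
```

```bash
python3 -m handwheel '[{"grip":2,"tx":0,"ty":0,"tz":0.2,"yaw":0},{"grip":2,"tx":0,"ty":0,"tz":0,"yaw":0},{"grip":6,"tx":0,"ty":0,"tz":-0.2,"yaw":0},{"grip":6,"tx":0,"ty":0,"tz":0,"yaw":0},{"grip":6,"tx":0,"ty":0,"tz":0,"yaw":0}]'
python3 -m handwheel '[{"grip":6,"tx":0,"ty":0,"tz":0,"yaw":0},{"grip":6,"tx":0,"ty":0,"tz":-2,"yaw":0},{"grip":6,"tx":0,"ty":0,"tz":-4,"yaw":0},{"grip":6,"tx":0,"ty":2,"tz":-4,"yaw":0},{"grip":6,"tx":0,"ty":3,"tz":-2,"yaw":0}]'
python3 -m handwheel '[{"grip":6,"tx":0,"ty":2,"tz":0,"yaw":0},{"grip":6,"tx":0,"ty":0,"tz":0,"yaw":0},{"grip":6,"tx":0,"ty":0,"tz":0,"yaw":0}]'
python3 - <<'E'
from h import *
im=cam('wrist');cv2.imwrite('pics/w5.png',im)
print(proj('wrist',[[.576,.0485,.142],[.581,.209,.21],[.665,.066,.164]]).round(0),bbox('wrist',.576,.0485,.015,.1,.142).round(1))
E
```

```text
t: 6.5
eef_pos: [0.5759, 0.0502, 0.1071]
tool_rot: [0.0, 0.834, -0.552, -0.0]
contact_force: [0.1, -0.4, 0.3]
gripper_width: 0.705
t: 7.0
eef_pos: [0.5318, 0.0317, 0.2303]
tool_rot: [-0.002, 0.834, -0.552, 0.002]
contact_force: [-0.2, -0.6, 1.0]
gripper_width: 0.701
t: 7.3
eef_pos: [0.5116, 0.0228, 0.2273]
tool_rot: [-0.0, 0.833, -0.553, 0.0]
contact_force: [0.3, -0.0, -0.9]
gripper_width: 0.702
[[321. 117.]
 [ 25. -27.]
 [350. -30.]] [301.6  96.9 339.6 136.4]
```

View pics/w5.png

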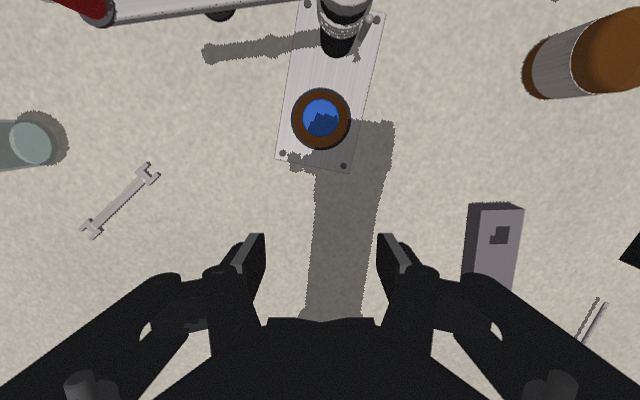

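Blue disc is at (321,117), exactly the predicted seated position. Next I'll move beside the handle and turn so the jaw axis lies along its tangent.

```bash
python3 -m handwheel '[{"grip":6,"tx":0,"ty":0,"tz":-3,"yaw":0},{"grip":6,"tx":-3.5,"ty":-2.1,"tz":-1.6,"yaw":0},{"grip":6,"tx":-3.5,"ty":-2.1,"tz":-1.6,"yaw":0},{"grip":6,"tx":-3.5,"ty":-2.1,"tz":0,"yaw":0},{"grip":6,"tx":-3.5,"ty":-2.1,"tz":0,"yaw":0}]'
python3 -m handwheel '[{"grip":6,"tx":-3.6,"ty":-2.1,"tz":0,"yaw":0},{"grip":6,"tx":-3.6,"ty":-2.1,"tz":0,"yaw":0},{"grip":6,"tx":0,"ty":0,"tz":0,"yaw":8.3},{"grip":6,"tx":0,"ty":0,"tz":0,"yaw":8.3},{"grip":6,"tx":0,"ty":0,"tz":0,"yaw":8.3}]'
python3 -m handwheel '[{"grip":6,"tx":0,"ty":0,"tz":0,"yaw":8.3},{"grip":6,"tx":0,"ty":0,"tz":0,"yaw":8.3},{"grip":6,"tx":0,"ty":0,"tz":0,"yaw":8.3},{"grip":6,"tx":0,"ty":0,"tz":0,"yaw":8.3},{"grip":6,"tx":0,"ty":0,"tz":0,"yaw":8.3}]'
python3 -m handwheel '[{"grip":6,"tx":0,"ty":0,"tz":0,"yaw":8.3},{"grip":6,"tx":0,"ty":0,"tz":0,"yaw":8.3},{"grip":6,"tx":0,"ty":0,"tz":0,"yaw":0},{"grip":6,"tx":0,"ty":0,"tz":0,"yaw":0}]'
python3 - <<'E'
from h import *
im=cam('wrist');cv2.imwrite('pics/w6.png',im)
print(proj('wrist',[[.576,.0485,.142],[.581,.209,.21],[.665,.066,.164]]).round(0),get_obs()['q'].round(2))
print(bbox('wrist',.581,.209,.008,.164,.21).round(1))
E
```

```text
t: 7.85
eef_pos: [0.5353, 0.187, 0.2893]
tool_rot: [-0.001, 0.834, -0.552, 0.0]
contact_force: [-0.1, -0.3, -0.6]
gripper_width: 0.704
t: 8.35
eef_pos: [0.5452, 0.2686, 0.288]
tool_rot: [-0.001, -0.693, 0.721, 0.001]
contact_force: [-0.5, -0.5, 0.0]
gripper_width: 0.702
t: 8.85
eef_pos: [0.5453, 0.2682, 0.2882]
tool_rot: [-0.001, -0.393, 0.919, 0.0]
contact_force: [1.0, -1.2, 0.4]
gripper_width: 0.701
t: 9.25
eef_pos: [0.5434, 0.2678, 0.2804]
tool_rot: [-0.01, -0.335, 0.942, -0.003]
contact_force: [-0.5, 0.3, 0.1]
gripper_width: 0.702
[[ 445.  -24.]
 [ 328.  119.]
 [ 359. -107.]] [-0.72  0.33  0.21  1.67 -0.07  1.17 -2.95]
[316.3 107.6 338.4 130.1]
```

View pics/w6.png

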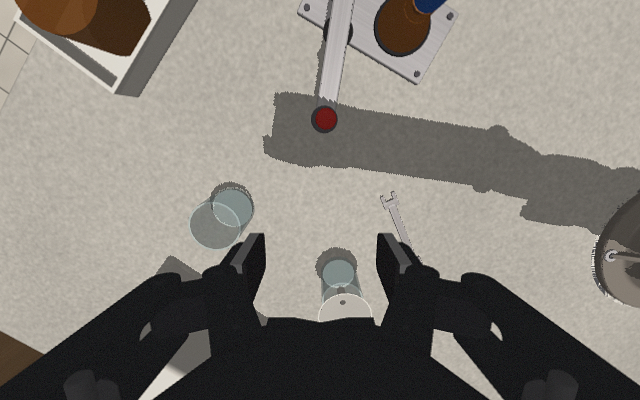

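Red handle is at (324,119), close to prediction. Joint 7 has reached its limit (-2.95), so I'll turn back 8° first and recompute.

```bash
python3 - <<'E'
from h import *
im=cv2.imread('pics/w6.png');b=im[95:145,295:355].astype(int);m=((b[...,2]>70)&(b[...,2]>2.5*b[...,1])).astype('uint8')
n,l,s,c=cv2.connectedComponentsWithStats(m);k=s[1:,4].argmax()+1;bx=s[k][:4]+[295,95,295,95];bx=np.r_[bx[:2]-.5,s[k][0]+s[k][2]+294.5,s[k][1]+s[k][3]+94.5];print(bx)
H,e=fit('wrist',bx,[.581,.209],.008,.19,.21);print(H,e.round(1))
F=np.array([.5757,.0495]);d=H-F;print('dist',np.hypot(*d),'want .161')
th=np.arctan2(d[1],d[0])-np.arctan2(.1566,.038);Pv=F+.09*np.array([np.cos(th),np.sin(th)])
print('th',th,'pivot',Pv,'r',np.hypot(*(H-Pv)),'arm px',proj('wrist',[*Pv,.164]))
E
python3 -m handwheel '[{"grip":6,"tx":0,"ty":0,"tz":0,"yaw":-4},{"grip":6,"tx":0,"ty":0,"tz":0,"yaw":-4},{"grip":6,"tx":0,"ty":0,"tz":0,"yaw":0},{"grip":6,"tx":0,"ty":0,"tz":0,"yaw":0}]'
python3 -c "
from h import *
print(get_obs()['q'].round(2),tool([.581,.209,.172]))"
```

```text
[315.5 107.5 336.5 128.5]
[0.58224651 0.20927534] [-0.4 -0.7  0.3  0.8]
dist 0.15990940144758686 want .161
th 0.19710494951837765 pivot [0.66395739 0.0671248 ] r 0.16396171336984816 arm px [[ 359.54558775 -104.07188898]]
t: 9.7
eef_pos: [0.5442, 0.2653, 0.2812]
tool_rot: [-0.009, -0.396, 0.918, -0.001]
contact_force: [0.2, -0.4, 0.1]
gripper_width: 0.703
[-0.7   0.33  0.18  1.67 -0.06  1.17 -2.82] [ 1.3817141  -6.59380932 10.91444362]
```

```bash
python3 -m handwheel '[{"grip":6,"tx":0.6,"ty":-3.3,"tz":0,"yaw":0},{"grip":6,"tx":0.7,"ty":-3.3,"tz":0,"yaw":0},{"grip":6,"tx":0,"ty":0,"tz":3,"yaw":0},{"grip":6,"tx":0,"ty":0,"tz":3,"yaw":0},{"grip":6,"tx":0,"ty":0,"tz":3,"yaw":0}]' 
python3 -m handwheel '[{"grip":6,"tx":0,"ty":0,"tz":1.5,"yaw":0},{"grip":6,"tx":0,"ty":0,"tz":0,"yaw":0},{"grip":6,"tx":0,"ty":0,"tz":0,"yaw":0}]'
python3 -c "
from h import *
print(get_obs()['q'].round(2),tool([.5822,.2093,.172]))"
```

```text
t: 10.2
eef_pos: [0.5821, 0.2097, 0.1904]
tool_rot: [-0.009, -0.396, 0.918, -0.001]
contact_force: [-0.8, -0.0, 0.3]
gripper_width: 0.705
t: 10.5
eef_pos: [0.5822, 0.21, 0.1772]
tool_rot: [-0.009, -0.397, 0.918, -0.001]
contact_force: [-0.0, 0.2, 0.3]
gripper_width: 0.701
[-0.6   0.45  0.2   1.75 -0.1   0.97 -2.68] [ 0.04838634 -0.04973432  0.51588204]
```

```bash
python3 -m handwheel '[{"grip":6,"tx":0,"ty":0,"tz":0.4,"yaw":0},{"grip":0.8,"tx":0,"ty":0,"tz":0,"yaw":0},{"grip":0.8,"tx":0,"ty":0,"tz":0,"yaw":0},{"grip":0.8,"tx":0,"ty":0,"tz":0,"yaw":0},{"grip":0.8,"tx":0,"ty":0,"tz":0,"yaw":0}]' 40
cat > plan.py <<'E'
from h import *
import sys
Pv=np.array([.664,.0671]);o=get_obs();p=np.array(o['eef_pos']);d=p[:2]-Pv
ph=np.arctan2(d[1],d[0])%(2*np.pi);X=rot(o['tool_rot'])[:,0];a=np.degrees(np.arctan2(X[1],X[0]))
print('r',np.hypot(*d),'ret angle',ph-(np.pi+.197-1.25),'xang',a,'q',o['q'].round(2),'F',np.array(o['contact_force']).round(1),'w',o['gripper_width'])
step=float(sys.argv[1]);yaw=float(sys.argv[2]);r=.165;cur=p[:2]
for i in range(int(sys.argv[3])):
    ph+=np.radians(step);n=Pv+r*np.array([np.cos(ph),np.sin(ph)]);v=n-cur;cur=n
    t=np.radians(a);print(i,(v@[np.cos(t),np.sin(t)]*100).round(2),(v@[np.sin(t),-np.cos(t)]*100).round(2),'ret',(ph-(np.pi+.197-1.25)).round(2))
    a+=yaw
E
python3 plan.py 4 3 18
```

```text
t: 11.0
eef_pos: [0.5825, 0.2106, 0.1729]
tool_rot: [-0.008, -0.397, 0.918, -0.001]
contact_force: [1.8, 1.5, 0.2]
gripper_width: 0.175
r 0.1650244889936828 ret angle -0.0012350351434085027 xang -133.18117351159336 q [-0.6   0.46  0.2   1.75 -0.1   0.96 -2.68] F [1.8 1.5 0.2] w 0.17462860389495893
0 1.11 0.3 ret 0.07
1 1.12 0.28 ret 0.14
2 1.12 0.26 ret 0.21
3 1.13 0.24 ret 0.28
4 1.13 0.22 ret 0.35
5 1.13 0.2 ret 0.42
6 1.14 0.18 ret 0.49
7 1.14 0.16 ret 0.56
8 1.14 0.14 ret 0.63
9 1.14 0.12 ret 0.7
10 1.15 0.1 ret 0.77
11 1.15 0.08 ret 0.84
12 1.15 0.06 ret 0.91
13 1.15 0.04 ret 0.98
14 1.15 0.02 ret 1.05
15 1.15 0.0 ret 1.12
16 1.15 -0.02 ret 1.19
17 1.15 -0.04 ret 1.26
```

Handle is gripped, and the model agrees: radius 0.1650, angle 0.00. Starting the swing.

```bash
python3 -m handwheel '[{"grip":0.8,"tx":1.1,"ty":0.3,"tz":0,"yaw":-3},{"grip":0.8,"tx":1.1,"ty":0.3,"tz":0,"yaw":-3},{"grip":0.8,"tx":1.1,"ty":0.25,"tz":0,"yaw":-3},{"grip":0.8,"tx":1.1,"ty":0.25,"tz":0,"yaw":-3},{"grip":0.8,"tx":1.1,"ty":0.2,"tz":0,"yaw":-3}]'
python3 -m handwheel '[{"grip":0.8,"tx":0,"ty":0,"tz":0,"yaw":0},{"grip":0.8,"tx":0,"ty":0,"tz":0,"yaw":0}]'
python3 plan.py 4 3 13
```

```text
t: 11.5
eef_pos: [0.5385, 0.1747, 0.173]
tool_rot: [-0.008, -0.515, 0.857, -0.0]
contact_force: [5.6, 2.3, -9.1]
gripper_width: 0.176
t: 11.7
eef_pos: [0.5386, 0.1748, 0.173]
tool_rot: [-0.009, -0.513, 0.858, -0.0]
contact_force: [3.7, 2.5, -7.7]
gripper_width: 0.178
r 0.16531312311263785 ret angle 0.34351479619640735 xang -118.2310587214623 q [-0.54  0.37  0.14  1.87 -0.06  0.92 -2.43] F [ 3.7  2.5 -7.7] w 0.17791915346277415
0 1.14 0.18 ret 0.41
1 1.14 0.19 ret 0.48
2 1.14 0.17 ret 0.55
3 1.14 0.15 ret 0.62
4 1.14 0.13 ret 0.69
5 1.15 0.11 ret 0.76
6 1.15 0.09 ret 0.83
7 1.15 0.07 ret 0.9
8 1.15 0.05 ret 0.97
9 1.15 0.03 ret 1.04
10 1.15 0.01 ret 1.11
11 1.15 -0.01 ret 1.18
12 1.15 -0.03 ret 1.25
```

```bash
python3 -m handwheel '[{"grip":0.8,"tx":1.14,"ty":0.18,"tz":0,"yaw":-3},{"grip":0.8,"tx":1.14,"ty":0.18,"tz":0,"yaw":-3},{"grip":0.8,"tx":1.14,"ty":0.17,"tz":0,"yaw":-3},{"grip":0.8,"tx":1.14,"ty":0.15,"tz":0,"yaw":-3},{"grip":0.8,"tx":1.14,"ty":0.13,"tz":0,"yaw":-3}]'
python3 -m handwheel '[{"grip":0.8,"tx":1.15,"ty":0.1,"tz":0,"yaw":-3},{"grip":0.8,"tx":1.15,"ty":0.1,"tz":0,"yaw":-3},{"grip":0.8,"tx":1.15,"ty":0.07,"tz":0,"yaw":-3},{"grip":0.8,"tx":0,"ty":0,"tz":0,"yaw":0},{"grip":0.8,"tx":0,"ty":0,"tz":0,"yaw":0}]'
python3 plan.py 4 3 6
```

```text
t: 12.2
eef_pos: [0.5087, 0.1256, 0.1731]
tool_rot: [-0.01, -0.622, 0.783, 0.001]
contact_force: [4.2, 3.4, -15.1]
gripper_width: 0.174
t: 12.7
eef_pos: [0.4998, 0.092, 0.1733]
tool_rot: [-0.01, -0.68, 0.733, 0.002]
contact_force: [4.5, 3.5, -16.9]
gripper_width: 0.181
r 0.16606672089078403 ret angle 0.9025228768394378 xang -94.28100548782375 q [-0.38  0.28  0.09  2.   -0.03  0.88 -1.93] F [  4.5   3.5 -16.9] w 0.1811117391110824
0 1.16 -0.06 ret 0.97
1 1.15 0.03 ret 1.04
2 1.15 0.01 ret 1.11
3 1.15 -0.01 ret 1.18
4 1.15 -0.03 ret 1.25
5 1.15 -0.05 ret 1.32
```

```bash
python3 -m handwheel '[{"grip":0.8,"tx":1.15,"ty":-0.05,"tz":0.1,"yaw":-3},{"grip":0.8,"tx":1.15,"ty":0.03,"tz":0.1,"yaw":-3},{"grip":0.8,"tx":1.15,"ty":0,"tz":0.05,"yaw":-3},{"grip":0.8,"tx":0.8,"ty":0,"tz":0,"yaw":-3},{"grip":0.8,"tx":0,"ty":0,"tz":0,"yaw":0}]'
python3 -m handwheel '[{"grip":0.8,"tx":0,"ty":0,"tz":0,"yaw":0}]'
python3 plan.py 1 1 5
```

```text
t: 13.2
eef_pos: [0.4988, 0.0501, 0.173]
tool_rot: [0.01, 0.754, -0.657, -0.005]
contact_force: [-7.5, 7.2, 4.1]
gripper_width: 0.17
t: 13.3
eef_pos: [0.4987, 0.051, 0.173]
tool_rot: [0.01, 0.754, -0.657, -0.005]
contact_force: [-7.1, 6.2, 4.5]
gripper_width: 0.174
r 0.1660691503662542 ret angle 1.1502060898877593 xang -82.17451166024664 q [-0.29  0.27  0.07  2.01 -0.02  0.88 -1.64] F [-7.1  6.2  4.5] w 0.17375318600059703
0 0.29 -0.1 ret 1.17
1 0.29 0.01 ret 1.19
2 0.29 0.01 ret 1.2
3 0.29 0.01 ret 1.22
4 0.29 0.01 ret 1.24
```

```bash
python3 -m handwheel '[{"grip":0.8,"tx":0.4,"ty":-0.1,"tz":0,"yaw":-1},{"grip":0.8,"tx":0.4,"ty":0,"tz":0,"yaw":-1},{"grip":0.8,"tx":0.4,"ty":0,"tz":0,"yaw":-1},{"grip":0.8,"tx":0.3,"ty":0,"tz":0,"yaw":0},{"grip":0.8,"tx":0,"ty":0,"tz":0,"yaw":0}]'
python3 plan.py 1 1 1
python3 -m handwheel '[{"grip":0.8,"tx":0.2,"ty":0,"tz":0,"yaw":0},{"grip":0.8,"tx":0,"ty":0,"tz":0,"yaw":0}]'
python3 plan.py 1 1 1
python3 -m handwheel '[{"grip":0.8,"tx":0.2,"ty":0,"tz":0,"yaw":0},{"grip":0.8,"tx":0,"ty":0,"tz":0,"yaw":0}]'
python3 plan.py 1 1 1
```

```text
t: 13.8
eef_pos: [0.501, 0.0356, 0.1729]
tool_rot: [0.011, 0.77, -0.638, -0.006]
contact_force: [-9.9, 4.8, 7.4]
gripper_width: 0.176
r 0.16604912139588732 ret angle 1.243817111418704 xang -79.22201842680079 q [-0.25  0.28  0.07  2.01 -0.02  0.88 -1.56] F [-9.9  4.8  7.4] w 0.1761598071759769
0 0.29 -0.11 ret 1.26
t: 14.0
eef_pos: [0.5012, 0.0346, 0.1729]
tool_rot: [0.011, 0.771, -0.637, -0.006]
contact_force: [-11.7, 6.4, 7.6]
gripper_width: 0.176
r 0.16604466735213252 ret angle 1.2498907536610755 xang -79.16625896330486 q [-0.25  0.28  0.07  2.01 -0.02  0.88 -1.56] F [-11.7   6.4   7.6] w 0.1757071715941757
0 0.29 -0.11 ret 1.27
t: 14.2
eef_pos: [0.5012, 0.0343, 0.1729]
tool_rot: [0.01, 0.771, -0.637, -0.007]
contact_force: [-12.5, 11.2, 8.2]
gripper_width: 0.178
r 0.1660414165362402 ret angle 1.2519655097335058 xang -79.08859570198247 q [-0.25  0.28  0.07  2.01 -0.02  0.88 -1.55] F [-12.5  11.2   8.2] w 0.1784488670958936
0 0.29 -0.11 ret 1.27
```

At the stop: angle 1.25, motion stalls and force rises. I'll ease the radial side load, push slightly more, and check by picture.

```bash
python3 -m handwheel '[{"grip":0.8,"tx":0.1,"ty":0.2,"tz":0,"yaw":0},{"grip":0.8,"tx":0,"ty":0,"tz":0,"yaw":0},{"grip":0.8,"tx":0,"ty":0,"tz":0,"yaw":0}]'
python3 plan.py 1 1 1
python3 - <<'E'
from h import *
a=cam('top')[130:270,220:430];b=cam('side')[130:270,220:430]
im=np.vstack([cv2.resize(x,None,fx=2.1,fy=2.1,interpolation=cv2.INTER_CUBIC) for x in (b,a)])
cv2.imwrite('pics/f1.png',im);print(im.shape)
E
```

```text
t: 14.5
eef_pos: [0.5013, 0.0341, 0.173]
tool_rot: [0.008, 0.771, -0.636, -0.006]
contact_force: [-5.7, 14.6, 1.1]
gripper_width: 0.171
r 0.16603308744890513 ret angle 1.2529847479696121 xang -79.02763746503604 q [-0.25  0.27  0.07  2.01 -0.02  0.88 -1.55] F [-5.7 14.6  1.1] w 0.1705337000013572
0 0.29 -0.11 ret 1.27
(588, 441, 3)
```

View pics/f1.png

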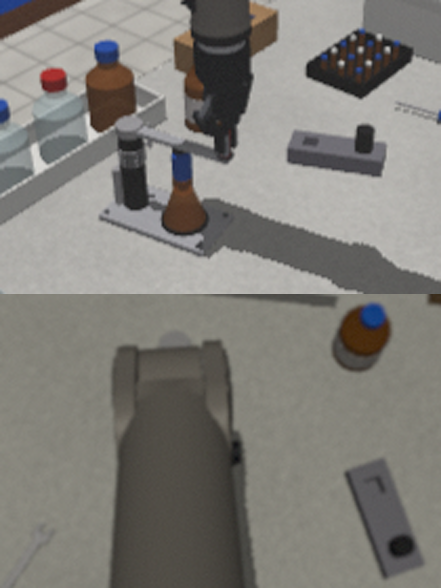

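The side view shows the stopper upright in the neck at (181,165), the retainer arm over it, and the gripper on the handle. The black stopper is still in the rack. Force is 14.6 N against the stop and spring, so I'm handing in.

```bash
python3 -c "
from station import *
print(hand_in())"
```

```text
the job is handed in; nothing more can be done
None
```

The blue stopper is out of the rack and seated upright in the amber flask's neck. I released it, then swung the red-handled retainer arm over it to its stop. I handed in at about 14.6 s with the gripper still holding the handle against the spring.

**Stopper:** the tool height at release (0.1079 m) matched the predicted seated height (0.1078 m). The wrist picture afterwards showed the head where a seated stopper should be.

**Retainer:** the measured angle was 1.253 rad against the 1.25 stop. Motion had stalled and the push-back along the swing was rising, with 14.6 N at the last reading.

**Everything else:** the final side picture shows the stopper upright under the arm and the black stopper still in the rack. The top view of the flask was blocked by the robot at the end, so only the side picture and the angle and force readings confirm that final state.

**Off nominal:**
- My first move calls were refused for missing fields, and nothing moved.
- Joint 7 briefly ran up to its range limit (-2.95 of ±2.96), leaving the tool tilted by about 1°.
- The wrist camera read about 1 mm off sideways.
- During the swing, up to about 17 N of vertical and 12 N of sideways load built up on the handle. I eased both, and about 6 N of sideways load remained at the last reading.

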